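# Nest the cups and hold the sprung chest lid for loading

### The arm

A 6-joint arm with a two-finger parallel gripper is mounted at the origin on the work surface. World frame = base frame: x ahead of the robot, y to its left, z up, the work surface at z = 0. Lengths are in m, angles in degrees, forces in N, time in s.
With the tool pointing down it reaches from about 0.375 to 0.9 m from the base axis. Payload 3.1 kg.
Tool frame: the origin (TCP) lies midway between the tips of the shut fingers; the grasp point (between the pads) lies 19 mm behind it; z points along the fingers, y is the line along which they close (so a half turn about z gives the same grasp; the last joint's range is limited). The gripper opens to 87 mm and grips with 3 to 60 N. Pads are 19 mm wide; open, the fingers measure 117 mm over their backs; the gripper's body (75 mm by 190 mm) begins 51 mm behind the grasp point.
Start: joints at [57.783, 30.224, 82.088, -0, 67.689, -10.227], TCP at [0.234, 0.58, 0.223] pointing down, gripper open.
Joint ranges: [-176.69, 176.69], [-43.24, 126.21], [12.49, 139.97], [-82, 262], [0, 151.66], [-163.58, 163.58]. Speed limits (degrees/s): [159.86, 159.86, 180, 180, 180, 180].

### API

Orientations are given as a 3x3 rotation matrix whose columns are the frame's x, y, z axes.
In Python, from rig import bot gives the robot as it stands.
- The arm moves only by the tool pendant, called by a JSON object that holds its "name" and its "arguments". Schema: {"type":"object","properties":{"motion":{"type":"array","items":{"type":"array","items":{"type":"array","items":{"type":"number"},"minItems":7,"maxItems":7},"minItems":1,"maxItems":20},"minItems":1,"maxItems":1},"only":{"type":"string"},"quiet":{"type":"boolean"},"lines":{"type":"string"}},"required":["motion"],"additionalProperties":false}. motion is a list that holds a single list of rows (three levels of brackets), with 1 to 20 rows, each of 7 numbers: dx, dy, dz in mm, then a rotation vector rx, ry, rz in degrees, then the opening from 0.0 (shut) to 1.0 (fully open); each row is the pose to reach, as a shift and turn from the pose commanded when the call began, along the tool's axes at that moment; what a row does not reach only later rows make up. A row lasts 1/10 s, in which the tool goes at most 0.05 m and 8.59 degrees, less where a joint would pass 70% of its speed; a pose out of reach is approached as far as the arm can. The fingers move at their own pace and stop on an object; the grip force is fixed at half the most. Time passes only in rows, so rows that do not move let the fingers close. The tool returns the time, the measured TCP pose, the force, the opening and the grip force at its end. only (a regular expression) keeps the lines of the reply that match it, lines (a string "A,B") keeps lines A to B, and quiet returns only ok. Input that does not fit is refused with a message, and nothing moves.
- bot.read_state(): the state, without advancing time (a new reading comes with each control period).
- bot.capture(name): name is "scene" or "side" or "wrist"; returns a dict with "color" (420x560x3 uint8, red, green, blue), "K" (3x3 intrinsics, pixels), "view" (4x4, takes a point from world to camera coordinates); the wrist camera has in their place "mount" (4x4, takes a point from camera to tool coordinates, whose origin is the TCP and whose axes are the flange's). Camera axes: x right, y up, looking along -z (the intrinsics and any distortion apply to the point x, -y, -z); pixel columns grow to the right and rows downward; lengths in m; the calibration is good to about 2 mm. A picture is of the moment at which its call begins: read the wrist's pose just before it. There is no depth.
- bot.hand_in(): hands the job in; it is judged then, once.
The state is a dict: "time_s": time; "joint_positions": joint angles; "qvel": joint speeds; "tau": joint torques, N m; "position": TCP position; "tcp_rot": TCP orientation; "force": force on the tool from outside, world axes, zero at the start; "moment": the same for the moment, N m; "opening": opening from 0.0 (shut) to 1.0 (fully open); "grasp_force": force on a finger pad.
Only numpy, scipy, OpenCV 4.12 (cv2) and the standard library are available. Lean on these libraries where they do the work, as an engineer would, in place of code of your own. Each camera call takes 0.05 s, during which the arm holds its last target. There are 200 camera calls.

### The job

Nest the two pale wooden cups into the dark one, foot in mouth and fully home, so that all three make one straight stack where the dark cup stands (either pale cup first), and let go of it. Then take the chest's lid by its bar handle, raise it past its balance point, about 50 degrees open, and keep hold so that the spring does not fling it open; ease it back down and finish while still holding it steady just below the balance point, at about 42 degrees open, so that I can lay the stack inside. Leave the other things on the bench where they are.

Things in the scene. Friction and masses are not known exactly. Their poses are not given: they have to be found in the camera images.
- cup_dark: Stacking cup of dark wood, 72 mm tall, 65 to 125 g. Foot 34 mm high, 43 (bottom) to 49 mm across; above it an upright collar 62 mm across, hollow from the rim (54 mm across inside, 34 mm deep). Foot drops into another cup's collar until the shoulder sits on the rim, origins then 38 mm apart. Origin: centre of underside, z up its axis. Bottom of the stack.
- cup_pale1: Stacking cup of pale wood, 72 mm tall, 65 to 125 g. Foot 34 mm high, 43 (bottom) to 49 mm across; above it an upright collar 62 mm across, hollow from the rim (54 mm across inside, 34 mm deep). Foot drops into another cup's collar until the shoulder sits on the rim, origins then 38 mm apart. Origin: centre of underside, z up its axis. Like the other pale cup.
- cup_pale2: Stacking cup of pale wood, 72 mm tall, 65 to 125 g. Foot 34 mm high, 43 (bottom) to 49 mm across; above it an upright collar 62 mm across, hollow from the rim (54 mm across inside, 34 mm deep). Foot drops into another cup's collar until the shoulder sits on the rim, origins then 38 mm apart. Origin: centre of underside, z up its axis. Like the other pale cup.
- chest: Green-painted wooden chest fixed to the bench, 220 mm deep (its x), 280 mm wide (its y), 110 mm tall, brass corners, green lid with brass straps, 14 mm thick on top. Origin at the centre of its underside, z up; its own -x face is the front, its hinge is at the +x side. It carries the lid.
- chest_hinge (a point): Middle of the lid's hinge line, which runs along the chest's y axis: 110 mm behind (chest +x) and 110 mm above the chest's origin. Fixed to the chest.
- lid_handle (a point): Centre of the lid's round steel bar handle, 12 mm thick, 120 mm long, parallel to the hinge line, on posts 110 mm apart, 42 mm above the lid's top. Lid closed: 190 mm in front of and 56 mm above chest_hinge (swing radius 198 mm). Fingers can straddle the bar from above and it can turn between them, so the tool may stay vertical throughout.
- lid (a joint): Opening angle of the lid, rad: 0 closed (start), grows as the front edge rises, stop at 1.4. A spring works against its 0.8 kg: below the balance point, 0.87 rad (50 degrees), it falls shut by itself, above it the spring carries it open. Pull at the handle under 3 N, near nothing at balance; almost no hinge friction, so it rests nowhere in between unless held.
- mallet: Wooden carver's mallet lying on the bench, head 70 mm across and 100 mm long, handle 150 mm. Bystander, to be left alone; origin at its underside.
- gouge: Hand tool with wooden handle and steel shaft, 220 mm long, lying flat. Bystander, to be left alone; origin at its underside.
- glue: White plastic bottle with orange cap, 60 mm across, 160 mm tall. Bystander, to be left alone; origin at its underside.
- stain: Steel can, 84 mm across, 90 mm tall. Bystander, to be left alone; origin at its underside.
- sanding_block: Cork block 100 x 60 x 35 mm. Bystander, to be left alone; origin at its underside.
- spoon: Wooden spoon, 200 mm long, lying flat. Bystander, to be left alone; origin at its underside.

How it is judged:
By the outcome, as a careful person would: the job done as asked, in the order asked, and still so for the second after the job is handed in, while the arm keeps its last pose, push and grip.
It also fails if it takes over 72 s, if anything falls off the work surface, if the arm or the gripper's body presses on something with over 40 N, if the wrist force passes 120 N, or if a joint passes its speed limit or range.

## Working session

There is one attempt and no reset: what is moved stays moved. The work goes in short steps, Python scripts to look and compute and a tool call to move; the robot and the scene stay as the last step left them, time stands still between calls to the robot, and variables do not carry over. Pictures are saved under pics/ and viewed, at most 10 in all, crops included, and the job is handed in when it is done.

```bash
ls; mkdir -p pics; python3 - <<'E'
from rig import bot
import cv2,numpy as np
s=bot.read_state();print(s['time_s'],s['position'],np.round(s['tcp_rot'],3),s['opening'])
for n in('scene','side'):
    c=bot.capture(n);cv2.imwrite(f'pics/{n}0.png',c['color'][:,:,::-1]);print(n,c['K'],c['view'],[k for k in c])
    np.savez(f'{n}0.npz',**{k:v for k,v in c.items() if k in('K','view')})
E
```

```text
pics
rig.py
0.0 [0.2335852  0.57890927 0.22153793] [[-0.927  0.374 -0.001]
 [ 0.374  0.927 -0.002]
 [ 0.    -0.002 -1.   ]] 1.0019917727248802
scene [[532.707787     0.         279.74179612]
 [  0.         532.707787   213.29637099]
 [  0.           0.           1.        ]] [[ 0.61504076  0.78837731 -0.01364074 -0.31869089]
 [-0.54807556  0.43988213  0.71141892  0.22656507]
 [ 0.56686686 -0.43007548  0.70263579 -2.12172403]
 [ 0.          0.          0.          1.        ]] ['color', 'K', 'view']
side [[488.49069772   0.         282.20701093]
 [  0.         488.49069772 209.71755015]
 [  0.           0.           1.        ]] [[-0.99171849 -0.12838    -0.00360806  0.55047528]
 [ 0.08892538 -0.70666445  0.70193848 -0.13356319]
 [-0.09266455  0.69580452  0.71222844 -1.55386655]
 [ 0.          0.          0.          1.        ]] ['color', 'K', 'view']
```

View pics/scene0.png

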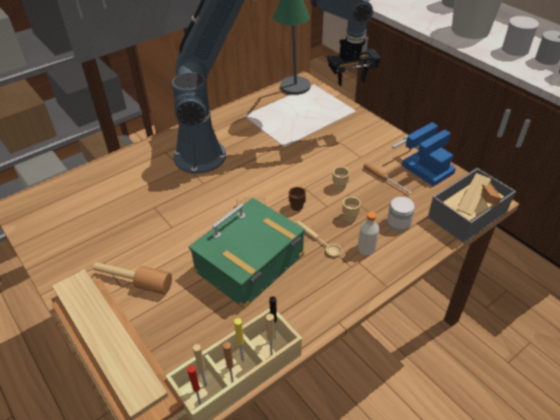

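View pics/side0.png

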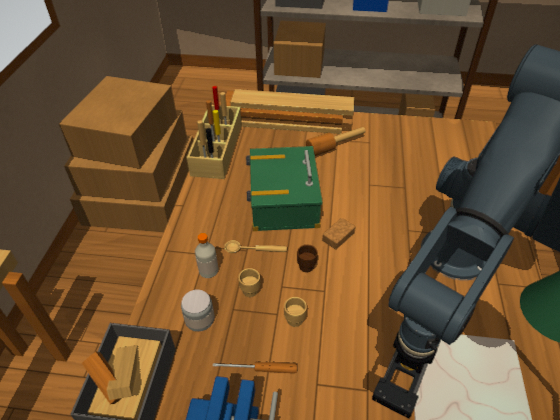

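The scene view shows the dark cup at (297,199) and the pale cups at (341,177) and (351,210). The chest is at about (248,250), with its handle from (215,229) to (242,207). In the side view the dark cup is at (307,258), the pale cups at (249,282) and (295,311), the handle from (307,152) to (310,185), and the sanding block at (338,233). I'll enlarge both.

```bash
python3 - <<'E'
import cv2,numpy as np
a=cv2.imread('pics/scene0.png')[160:260,190:390];b=cv2.imread('pics/side0.png')[140:340,220:360]
a=cv2.resize(a,None,fx=4,fy=4,interpolation=cv2.INTER_CUBIC);cv2.imwrite('pics/sc_crop.png',a)
b=cv2.resize(b,None,fx=3,fy=3,interpolation=cv2.INTER_CUBIC);cv2.imwrite('pics/si_crop.png',b)
E
```

```text
(no output)
```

View pics/sc_crop.png

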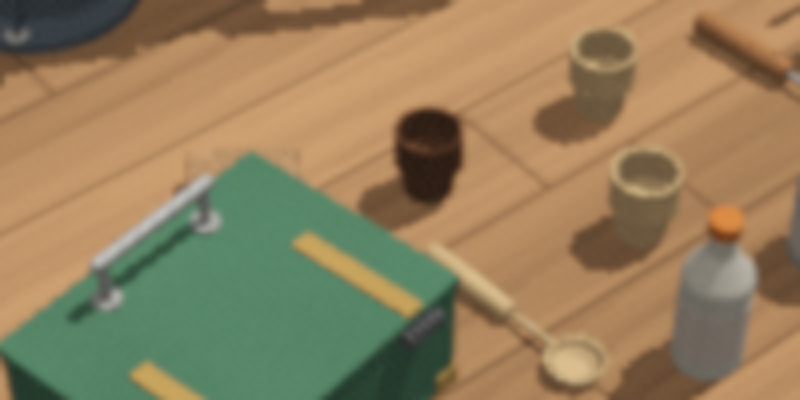

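View pics/si_crop.png

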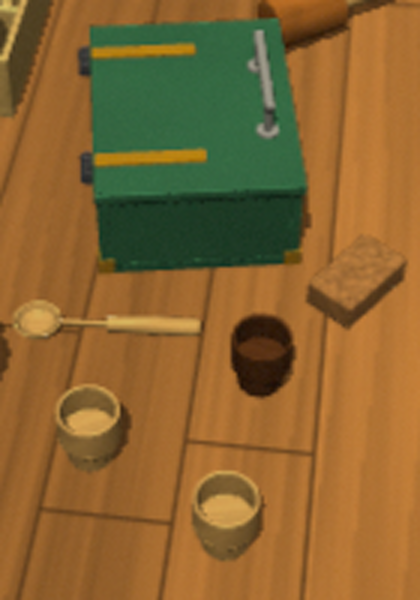

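The rim centres in the scene crop are dark (429,131), pale A (603,49) and pale B (646,170). In the side crop they are dark (263,339), A (228,496) and B (89,409). The handle ends are at scene (100,266)/(210,181) and side (260,33)/(270,105). Next I'll triangulate these.

```bash
cat > h.py <<'E'
import numpy as np,cv2
def P(n):
    d=np.load(n+'0.npz');return d['K']@np.diag([1,-1,-1])@d['view'][:3]
def proj(Pm,X):
    q=Pm@np.append(X,1);return q[:2]/q[2]
def tri(a,b,Pa=None,Pb=None):
    Pa=P('scene') if Pa is None else Pa;Pb=P('side') if Pb is None else Pb
    X=cv2.triangulatePoints(Pa,Pb,np.array(a,float).reshape(2,1),np.array(b,float).reshape(2,1)).ravel();X=X[:3]/X[3]
    return X,np.round(proj(Pa,X)-a,1),np.round(proj(Pb,X)-b,1)
E
python3 - <<'E'
from h import *
for n,a,b in [('dark',(429,131),(263,339)),('A',(603,49),(228,496)),('B',(646,170),(89,409)),('h1',(100,266),(260,33)),('h2',(210,181),(270,105)),
 ('corner front-left lid',(252,153),(304,188)),('corner back-left',(458,282),(96,194))]:
    a=np.array(a)/4+(190,160);b=np.array(b)/3+(220,140)
    X,e,f=tri(a,b);print(n,np.round(X,4),e,f,'r',round(np.hypot(*X[:2]),3))
E
```

```text
dark [0.4635 0.1201 0.0663] [-0.3 -0.2] [-0.4  0.3] r 0.479
A [0.4788 0.3107 0.0692] [-0.5 -0.2] [-0.8  0.4] r 0.571
B [0.6208 0.2303 0.0701] [-0.4 -0.2] [-0.6  0.3] r 0.662
h1 [ 0.5052 -0.2394  0.1648] [-0.8 -0.6] [-0.9  0.6] r 0.559
h2 [ 0.4822 -0.1203  0.1647] [-0.5 -0.3] [-0.6  0.4] r 0.497
corner front-left lid [ 0.4367 -0.0477  0.1182] [-0.1 -0.1] [-0.2  0.1] r 0.439
corner back-left [ 0.6547 -0.0096  0.1181] [-0.8 -0.4] [-0.9  0.5] r 0.655
```

```bash
python3 - <<'E'
from h import *
from rig import bot
for n,a,b in [('glue cap',(371.5,214),(203,237)),('stain top',(402,207),(196,304))]:
    X,e,f=tri(a,b);print(n,np.round(X,4),e,f)
def atz(n,px,z):
    Pm=P(n);A=Pm[:,:2]@np.eye(2);M=np.c_[Pm[:,0],Pm[:,1],-np.array([*px,1])];return np.linalg.solve(M,-(Pm[:,2]*z+Pm[:,3]))[:2]
for c in [(308,272),(365,235),(406,258),(348,297)]: print('block top corner',atz('side',np.array(c)/3+(220,140),.035))
c=bot.capture('wrist');print(c['K'],c['mount'])
E
```

```text
glue cap [0.7606 0.1738 0.1575] [-0.3 -0.1] [-0.4  0.2]
stain top [0.7477 0.3435 0.0752] [-0.1 -0. ] [-0.2  0.1]
block top corner [ 0.42435535 -0.00543633]
block top corner [ 0.36611705 -0.06797973]
block top corner [ 0.32062358 -0.03909071]
block top corner [0.37996714 0.02479486]
[[375.9651211    0.         278.81004709]
 [  0.         375.9651211  212.33809021]
 [  0.           0.           1.        ]] [[-9.72644580e-04  9.51855293e-01  3.06546172e-01  8.46766287e-02]
 [ 9.99999377e-01  1.09386824e-03 -2.23654083e-04 -1.88820913e-04]
 [-5.48207445e-04  3.06545763e-01 -9.51855764e-01 -1.61995091e-01]
 [ 0.00000000e+00  0.00000000e+00  0.00000000e+00  1.00000000e+00]]
```

Units first: shifts go in mm. So -0.388 m is -388, -0.252 m is -252.

{"name": "pendant", "arguments": {"motion": [[[-388, -252, -130, 0, 0, 0, 1], [-388, -252, -130, 0, 0, 0, 1], [-388, -252, -130, 0, 0, 0, 1], [-388, -252, -130, 0, 0, 0, 1], [-388, -252, -130, 0, 0, 0, 1], [-388, -252, -130, 0, 0, 0, 1], [-388, -252, -130, 0, 0, 0, 1], [-388, -252, -130, 0, 0, 0, 1], [-388, -252, -130, 0, 0, 0, 1], [-388, -252, -130, 0, 0, 0, 1], [-388, -252, -130, 0, 0, 0, 1], [-388, -252, -130, 0, 0, 0, 1], [-388, -252, -130, 0, 0, 0, 1]]]}}

```text
time_s: 1.45
position: [0.4982, 0.2013, 0.3518]
tcp_rot: [[-0.928, 0.374, -0.002], [0.374, 0.928, 0.0], [0.002, -0.001, -1.0]]
force: [-0.7, 0.4, 0.7]
opening: 0.999
grasp_force: 0.0
```

```bash
cat >> h.py <<'E'
def wristP(s,c):
    T=np.eye(4);T[:3,:3]=np.array(s['tcp_rot']);T[:3,3]=s['position'];T=T@c['mount']
    return c['K']@np.diag([1,-1,-1])@np.linalg.inv(T)[:3]
def snap(n):
    from rig import bot
    s=bot.read_state();c=bot.capture('wrist');np.savez(n+'w.npz',P=wristP(s,c));cv2.imwrite(f'pics/{n}.png',c['color'][:,:,::-1])
    return s
E
python3 - <<'E'
from h import *
snap('w1');Pm=np.load('w1w.npz')['P']
for X in [(.4635,.1201,.072),(.4788,.3107,.072),(.6208,.2303,.072)]:print(proj(Pm,X))
E
```

```text
[204.60362218 165.14784947]
[361.59007235 115.4533608 ]
[336.25310039 246.63727889]
```

View pics/w1.png

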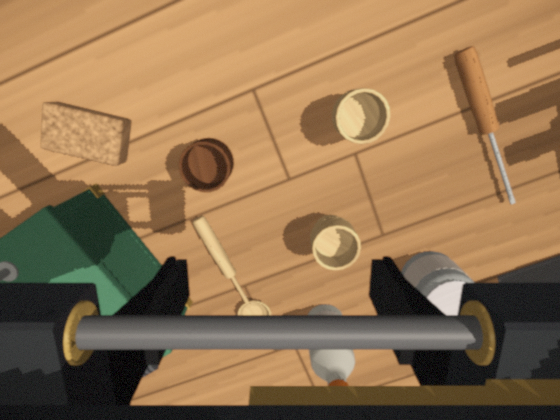

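The wrist view shows the dark rim at about (208,164), pale A at (362,116) and pale B at (337,247). All three are within 1 to 3 px of the predictions. I'll refine by fitting the rim circles to the edges.

```bash
cat >> h.py <<'E'
def rim(img,Pm,x0,z,R=(.031,),rad=.009,ax=None):
    g=cv2.GaussianBlur(img,(0,0),1).astype(np.float32)
    G=sum(np.hypot(cv2.Sobel(g[:,:,k],cv2.CV_32F,1,0),cv2.Sobel(g[:,:,k],cv2.CV_32F,0,1)) for k in range(3))
    t=np.linspace(0,2*np.pi,120,endpoint=False);o=np.arange(-rad,rad+1e-6,.0005)
    best=[]
    for dx in o:
        for dy in o:
            sc=0
            for r in R:
                X=np.c_[x0[0]+dx+r*np.cos(t),x0[1]+dy+r*np.sin(t),np.full_like(t,z),np.ones_like(t)]@Pm.T
                m=(X[:,:2]/X[:,2:]).astype(np.float32)
                sc+=np.minimum(cv2.remap(G,m[:,0].copy(),m[:,1].copy(),cv2.INTER_LINEAR),150).mean()
            best.append((sc,x0[0]+dx,x0[1]+dy))
    best.sort(reverse=True);return np.round(best[0],4),np.round(np.mean(best[:8],0),4)
E
python3 - <<'E'
from h import *
img=cv2.imread('pics/w1.png');Pm=np.load('w1w.npz')['P']
for n,x in [('dark',(.4635,.1201)),('A',(.4788,.3107)),('B',(.6208,.2303))]:
    for R in((.031,),(.031,.027)): print(n,R,*rim(img,Pm,x,.072,R))
Ps=P('scene');si=P('side')
for n,a,s,d in [('dark',(429,131),(263,339),(208,164)),('A',(603,49),(228,496),(362,116)),('B',(646,170),(89,409),(337,247))]:
    a=np.array(a)/4+(190,160);s=np.array(s)/3+(220,140)
    print(n,tri(a,d,Ps,Pm),tri(s,d,si,Pm))
E
```

```text
dark (0.031,) [1.473754e+02 4.645000e-01 1.236000e-01] [1.467184e+02 4.644000e-01 1.231000e-01]
dark (0.031, 0.027) [2.754179e+02 4.655000e-01 1.191000e-01] [2.725079e+02 4.656000e-01 1.188000e-01]
A (0.031,) [148.3934   0.4803   0.3122] [147.92     0.4803   0.3121]
A (0.031, 0.027) [291.4898   0.4788   0.3092] [288.6951   0.4789   0.3095]
B (0.031,) [150.       0.6243   0.2293] [150.       0.6233   0.2297]
B (0.031, 0.027) [2.977249e+02 6.203000e-01 2.273000e-01] [2.967927e+02 6.203000e-01 2.280000e-01]
dark (array([0.46384807, 0.12189977, 0.06455735]), array([0.1, 0. ]), array([-0.8, -0.3])) (array([0.46261874, 0.12500932, 0.07378577]), array([-0.2, -0. ]), array([-0.2, -0.8]))
A (array([0.48021088, 0.31180936, 0.06829429]), array([-0.,  0.]), array([0.2, 0.1])) (array([0.47773823, 0.31095258, 0.07219301]), array([-0.4, -0.1]), array([-0.5, -1.5]))
B (array([0.6223579 , 0.23084475, 0.07011067]), array([ 0., -0.]), array([-0.2, -0. ])) (array([0.61935468, 0.23147084, 0.07399452]), array([-0.2, -0.2]), array([-0., -1.]))
```

{"name": "pendant", "arguments": {"motion": [[[58, 95, 182, 0, 0, 0, 1], [58, 95, 182, 0, 0, 0, 1], [58, 95, 182, 0, 0, 0, 1], [58, 95, 182, 0, 0, 0, 1], [58, 95, 182, 0, 0, 0, 1], [58, 95, 182, 0, 0, 0, 1], [58, 95, 182, 0, 0, 0, 1]]]}}

```text
time_s: 2.2
position: [0.4819, 0.3108, 0.1718]
tcp_rot: [[-0.928, 0.373, 0.002], [0.373, 0.928, 0.0], [-0.002, 0.001, -1.0]]
force: [0.8, 0.4, 0.4]
opening: 1.005
grasp_force: 0.0
```

```bash
python3 - <<'E'
from h import *
s=snap('w2');Pm=np.load('w2w.npz')['P'];img=cv2.imread('pics/w2.png');print(s['position'])
for R in((.031,),(.027,),(.031,.027)): print(R,*rim(img,Pm,(.4795,.311),.072,R))
E
```

```text
[0.48190226 0.3107511  0.1717943 ]
(0.031,) [148.5441   0.4795   0.3115] [146.9553   0.4798   0.3117]
(0.027,) [142.5426   0.478    0.311 ] [139.0717   0.4786   0.3114]
(0.031, 0.027) [284.513    0.4795   0.312 ] [282.2218   0.4798   0.3117]
```

View pics/w2.png

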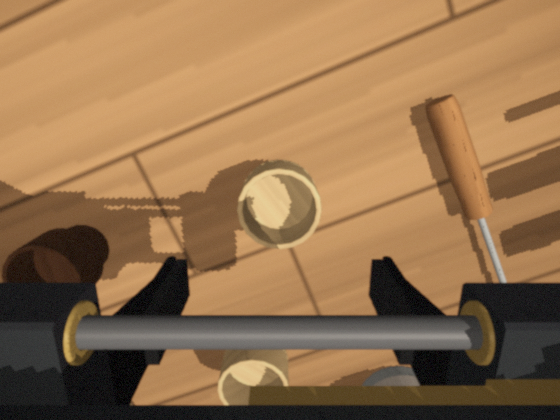

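The rim is centred at (280,209) and the gripper is over it. The fit gives (0.4797,0.3117), so I'll go down and grip.

In the tool's units: 0.136 m is 136, 0.12 m is 120.

{"name": "pendant", "arguments": {"motion": [[[2, 1, 45, 0, 0, 0, 1], [2, 1, 90, 0, 0, 0, 1], [2, 1, 120, 0, 0, 0, 1], [2, 1, 136, 0, 0, 0, 1], [2, 1, 136, 0, 0, 0, 1], [2, 1, 136, 0, 0, 0, 0.4], [2, 1, 136, 0, 0, 0, 0.4], [2, 1, 136, 0, 0, 0, 0.4], [2, 1, 136, 0, 0, 0, 0.4], [2, 1, 136, 0, 0, 0, 0.4], [2, 1, 136, 0, 0, 0, 0.4], [2, 1, 136, 0, 0, 0, 0.4]]]}}

```text
time_s: 3.45
position: [0.4805, 0.3123, 0.0358]
tcp_rot: [[-0.927, 0.374, 0.002], [0.374, 0.927, 0.001], [-0.002, 0.001, -1.0]]
force: [-0.8, -1.3, 5.6]
opening: 0.71
grasp_force: 30.0
```

In the tool's units: -0.183 m is -183, -0.146 m is -146.

{"name": "pendant", "arguments": {"motion": [[[0, 0, -40, 0, 0, 0, 0.4], [0, 0, -90, 0, 0, 0, 0.4], [-30, -40, -120, 0, 0, 0, 0.4], [-60, -80, -144, 0, 0, 0, 0.4], [-90, -120, -144, 0, 0, 0, 0.4], [-120, -160, -144, 0, 0, 0, 0.4], [-146, -183, -144, 0, 0, 0, 0.4], [-146, -183, -144, 0, 0, 0, 0.4], [-146, -183, -144, 0, 0, 0, 0.4]]]}}

```text
time_s: 4.35
position: [0.5465, 0.0866, 0.1784]
tcp_rot: [[-0.926, 0.377, -0.001], [0.377, 0.926, 0.001], [0.001, 0.0, -1.0]]
force: [-0.8, 0.5, -1.1]
opening: 0.717
grasp_force: 30.0
```

```bash
python3 - <<'E'
from h import *
s=snap('w3');Pm=np.load('w3w.npz')['P'];img=cv2.imread('pics/w3.png');print(s['position'])
for R in((.031,),(.027,),(.031,.027)): print(R,*rim(img,Pm,(.4643,.122),.072,R))
E
```

```text
[0.54651749 0.08664287 0.17840545]
(0.031,) [1.366021e+02 4.653000e-01 1.180000e-01] [1.34468e+02 4.65600e-01 1.18000e-01]
(0.027,) [1.500e+02 4.663e-01 1.185e-01] [1.500e+02 4.658e-01 1.184e-01]
(0.031, 0.027) [2.866021e+02 4.653000e-01 1.180000e-01] [2.84468e+02 4.65600e-01 1.18000e-01]
```

View pics/w3.png

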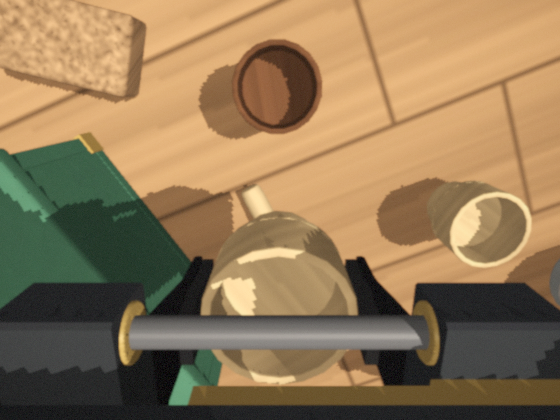

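The dark rim ellipse spans x 234–322 and y 40–134, so its centre is about (278,87). The held cup is centred at column 280, near the tool axis. Pale B's rim is at about (488,227).

```bash
cat >> h.py <<'E'
def atz(Pm,px,z):
    M=np.c_[Pm[:,0],Pm[:,1],-np.array([*px,1])];return np.linalg.solve(M,-(Pm[:,2]*z+Pm[:,3]))[:2]
E
python3 - <<'E'
from h import *
Pm=np.load('w3w.npz')['P'];img=cv2.imread('pics/w3.png')
print(proj(Pm,(.4656,.118,.072)),atz(Pm,(278,87),.072))
P2=np.load('w2w.npz')['P'];print(atz(P2,(280,209),.072))
P1=np.load('w1w.npz')['P'];print(tri((278,87),(208,164),Pm,P1))
print('B',atz(Pm,(488,227),.072))
t=np.array([.5465,.0866]);print('held',*rim(img,Pm,t,.2144,(.031,)))
q=[proj(Pm,(.4656+.031*np.cos(a),.118+.031*np.sin(a),.072)) for a in np.linspace(0,6.28,60)];print(np.min(q,0),np.max(q,0))
q=[proj(Pm,(t[0]+.031*np.cos(a),t[1]+.031*np.sin(a),.2144)) for a in np.linspace(0,6.28,60)];print(np.min(q,0),np.max(q,0))
E
```

```text
[276.65193352  88.16454723] [0.46525227 0.11912999]
[0.47967513 0.31255926]
(array([0.46538799, 0.11936812, 0.05200118]), array([0.4, 0.4]), array([-0.2, -0.2]))
B [0.61899256 0.22862638]
held [1.306293e+02 5.460000e-01 8.660000e-02] [1.271716e+02 5.464000e-01 8.640000e-02]
[230.91478658  38.16679257] [322.34164774 134.54503042]
[199.1559406  246.59942961] [359.24545436 385.21855184]
```

In the tool's units: 0.03 m is 30, -0.001 m is -1.

{"name": "pendant", "arguments": {"motion": [[[45, 0, 0, 0, 0, 0, 0.4], [88, -1, 0, 0, 0, 0, 0.4], [88, -1, 30, 0, 0, 0, 0.4], [88, -1, 60, 0, 0, 0, 0.4], [88, -1, 70, 0, 0, 0, 0.4], [88, -1, 75, 0, 0, 0, 0.4], [88, -1, 80, 0, 0, 0, 0.4], [88, -1, 80, 0, 0, 0, 0.4]]]}}

```text
time_s: 5.2
position: [0.4649, 0.12, 0.0987]
tcp_rot: [[-0.927, 0.374, 0.0], [0.374, 0.927, 0.0], [-0.0, 0.0, -1.0]]
force: [0.1, -0.5, -1.0]
opening: 0.715
grasp_force: 30.0
```

In the tool's units: 0.023 m is 23, 0.021 m is 21.

{"name": "pendant", "arguments": {"motion": [[[0, 0, 6, 0, 0, 0, 0.4], [0, 0, 12, 0, 0, 0, 0.4], [0, 0, 17, 0, 0, 0, 0.4], [0, 0, 21, 0, 0, 0, 0.4], [0, 0, 23, 0, 0, 0, 0.4], [0, 0, 23, 0, 0, 0, 0.4]]]}}

```text
time_s: 5.8
position: [0.4644, 0.1196, 0.0752]
tcp_rot: [[-0.927, 0.375, -0.001], [0.375, 0.927, -0.0], [0.001, -0.0, -1.0]]
force: [-0.2, 0.6, -1.2]
opening: 0.712
grasp_force: 30.0
```

In the tool's units: 0.002 m is 2, 0.0015 m is 1.5.

{"name": "pendant", "arguments": {"motion": [[[0, 0, 1, 0, 0, 0, 0.4], [0, 0, 1.5, 0, 0, 0, 0.4], [0, 0, 2, 0, 0, 0, 0.4], [0, 0, 2, 0, 0, 0, 0.4]]]}}

```text
time_s: 6.2
position: [0.4647, 0.1198, 0.0738]
tcp_rot: [[-0.927, 0.374, 0.0], [0.374, 0.927, 0.0], [-0.0, 0.0, -1.0]]
force: [0.3, -0.1, 2.0]
opening: 0.714
grasp_force: 30.0
```

{"name": "pendant", "arguments": {"motion": [[[0, 0, 0, 0, 0, 0, 1], [0, 0, 0, 0, 0, 0, 1], [0, 0, 0, 0, 0, 0, 1], [0, 0, 0, 0, 0, 0, 1], [0, 0, -30, 0, 0, 0, 1], [0, 0, -70, 0, 0, 0, 1], [0, 0, -120, 0, 0, 0, 1]]]}}

```text
time_s: 6.9
position: [0.4631, 0.1196, 0.1934]
tcp_rot: [[-0.927, 0.375, -0.005], [0.375, 0.927, -0.0], [0.004, -0.002, -1.0]]
force: [2.0, -0.8, 0.1]
opening: 0.995
grasp_force: 0.0
```

{"name": "pendant", "arguments": {"motion": [[[-25, 40, 0, 0, 0, 0, 1], [-50, 80, 0, 0, 0, 0, 1], [-78, 120, 10, 0, 0, 0, 1], [-103, 159, 22, 0, 0, 0, 1], [-103, 159, 22, 0, 0, 0, 1], [-103, 159, 22, 0, 0, 0, 1]]]}}

```text
time_s: 7.5
position: [0.6189, 0.2288, 0.1699]
tcp_rot: [[-0.928, 0.373, -0.003], [0.373, 0.928, -0.001], [0.003, -0.002, -1.0]]
force: [-1.0, -0.3, 0.2]
opening: 1.001
grasp_force: 0.0
```

```bash
python3 - <<'E'
from h import *
s=snap('w4');Pm=np.load('w4w.npz')['P'];img=cv2.imread('pics/w4.png');print(s['position'])
for R in((.031,),(.027,),(.031,.027)): print(R,*rim(img,Pm,(.62,.229),.072,R))
E
```

```text
[0.61891482 0.22884913 0.16990604]
(0.031,) [144.733   0.622   0.23 ] [144.3172   0.6219   0.2301]
(0.027,) [145.8309   0.6205   0.2295] [141.3496   0.6211   0.2295]
(0.031, 0.027) [2.828328e+02 6.220000e-01 2.300000e-01] [2.818726e+02 6.221000e-01 2.301000e-01]
```

View pics/w4.png

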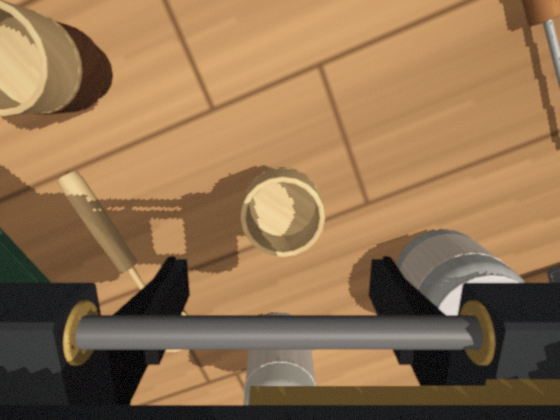

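The rim is at (284,217), about 3 mm off the tool axis, and the fit is (0.6215,0.2298). The glue bottle sits well behind, at the bottom of the picture.

In the tool's units: -0.002 m is -2, 0.002 m is 2.

{"name": "pendant", "arguments": {"motion": [[[-2, 2, 45, 0, 0, 0, 1], [-2, 2, 90, 0, 0, 0, 1], [-2, 2, 120, 0, 0, 0, 1], [-2, 2, 135, 0, 0, 0, 1], [-2, 2, 135, 0, 0, 0, 1], [-2, 2, 135, 0, 0, 0, 0.4], [-2, 2, 135, 0, 0, 0, 0.4], [-2, 2, 135, 0, 0, 0, 0.4], [-2, 2, 135, 0, 0, 0, 0.4], [-2, 2, 135, 0, 0, 0, 0.4]]]}}

```text
time_s: 8.55
position: [0.623, 0.2299, 0.0378]
tcp_rot: [[-0.927, 0.374, 0.002], [0.374, 0.927, 0.0], [-0.002, 0.001, -1.0]]
force: [-0.1, -0.9, 5.6]
opening: 0.695
grasp_force: 37.9
```

In the tool's units: -0.17 m is -170, -0.161 m is -161.

{"name": "pendant", "arguments": {"motion": [[[0, 0, -40, 0, 0, 0, 0.4], [0, 0, -90, 0, 0, 0, 0.4], [0, 0, -130, 0, 0, 0, 0.4], [5, -40, -155, 0, 0, 0, 0.4], [10, -85, -170, 0, 0, 0, 0.4], [15, -130, -170, 0, 0, 0, 0.4], [20, -161, -170, 0, 0, 0, 0.4], [20, -161, -170, 0, 0, 0, 0.4], [20, -161, -170, 0, 0, 0, 0.4]]]}}

```text
time_s: 9.45
position: [0.5434, 0.0875, 0.2068]
tcp_rot: [[-0.927, 0.376, 0.0], [0.376, 0.927, 0.0], [-0.0, 0.001, -1.0]]
force: [-0.1, -0.2, 0.0]
opening: 0.691
grasp_force: 37.8
```

```bash
python3 - <<'E'
from h import *
s=snap('w5');Pm=np.load('w5w.npz')['P'];img=cv2.imread('pics/w5.png');print(s['position'],s['opening'])
for z in (.110,.106,.114):print(z,*rim(img,Pm,(.465,.1195),z,(.031,.027)))
print('held',*rim(img,Pm,s['position'][:2],s['position'][2]-.037+.072,(.031,)))
E
```

```text
[0.5433548  0.08750269 0.20676857] 0.6911505165340506
0.11 [2.997593e+02 4.645000e-01 1.195000e-01] [2.938963e+02 4.646000e-01 1.193000e-01]
0.106 [3.000e+02 4.645e-01 1.195e-01] [2.996766e+02 4.646000e-01 1.196000e-01]
0.114 [2.789271e+02 4.645000e-01 1.190000e-01] [2.721777e+02 4.648000e-01 1.195000e-01]
held [1.247635e+02 5.424000e-01 8.750000e-02] [1.193957e+02 5.429000e-01 8.740000e-02]
```

View pics/w5.png

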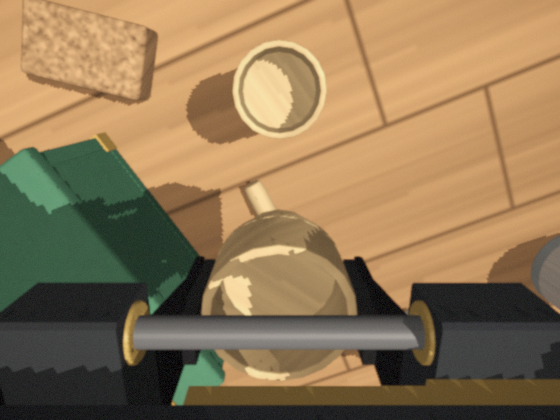

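The stack rim is at (280,89), concentric and upright. The held cup is at column 280, as it was before. Now for the insertion.

{"name": "pendant", "arguments": {"motion": [[[45, 0, 0, 0, 0, 0, 0.4], [85, 0, 0, 0, 0, 0, 0.4], [85, 0, 30, 0, 0, 0, 0.4], [85, 0, 50, 0, 0, 0, 0.4], [85, 0, 58, 0, 0, 0, 0.4], [85, 0, 64, 0, 0, 0, 0.4], [85, 0, 70, 0, 0, 0, 0.4], [85, 0, 70, 0, 0, 0, 0.4]]]}}

```text
time_s: 10.3
position: [0.4649, 0.1198, 0.1362]
tcp_rot: [[-0.927, 0.374, -0.0], [0.374, 0.927, 0.0], [0.0, -0.0, -1.0]]
force: [-0.2, 0.4, -1.4]
opening: 0.689
grasp_force: 37.8
```

In the tool's units: 0.022 m is 22, 0.02 m is 20.

{"name": "pendant", "arguments": {"motion": [[[0, 0, 6, 0, 0, 0, 0.4], [0, 0, 12, 0, 0, 0, 0.4], [0, 0, 17, 0, 0, 0, 0.4], [0, 0, 20, 0, 0, 0, 0.4], [0, 0, 22, 0, 0, 0, 0.4], [0, 0, 22, 0, 0, 0, 0.4]]]}}

```text
time_s: 10.9
position: [0.4645, 0.1197, 0.1143]
tcp_rot: [[-0.927, 0.375, -0.001], [0.375, 0.927, -0.0], [0.001, -0.0, -1.0]]
force: [-0.3, 0.8, -0.8]
opening: 0.688
grasp_force: 37.8
```

{"name": "pendant", "arguments": {"motion": [[[0, 0, 1, 0, 0, 0, 0.4], [0, 0, 1.5, 0, 0, 0, 0.4], [0, 0, 2, 0, 0, 0, 0.4], [0, 0, 2, 0, 0, 0, 0.4]]]}}

```text
time_s: 11.3
position: [0.4649, 0.1197, 0.1138]
tcp_rot: [[-0.927, 0.374, 0.001], [0.374, 0.927, -0.0], [-0.001, 0.0, -1.0]]
force: [-1.7, -0.2, 8.8]
opening: 0.691
grasp_force: 37.9
```

Contact is at 8.8 N, so the cup is home. I'll release it, rise, then hover over the handle with the fingers turned across the bar.

In the tool's units: -0.152 m is -152, -0.11 m is -110.

{"name": "pendant", "arguments": {"motion": [[[0, 0, 0, 0, 0, 0, 1], [0, 0, 0, 0, 0, 0, 1], [0, 0, 0, 0, 0, 0, 1], [0, 0, 0, 0, 0, 0, 1], [0, 0, -30, 0, 0, 0, 1], [0, 0, -70, 0, 0, 0, 1], [0, 0, -110, 0, 0, 0, 1], [0, 0, -152, 0, 0, 0, 1]]]}}

```text
time_s: 12.1
position: [0.4639, 0.1197, 0.2656]
tcp_rot: [[-0.927, 0.374, -0.002], [0.374, 0.927, -0.0], [0.001, -0.001, -1.0]]
force: [1.1, 0.3, 0.1]
opening: 1.0
grasp_force: 0.0
```

{"name": "pendant", "arguments": {"motion": [[[-20, -38, 0, 0, 0, 8, 1], [-40, -76, 0, 0, 0, 16, 1], [-60, -114, 0, 0, 0, 24, 1], [-80, -152, 0, 0, 0, 32, 1], [-100, -190, 0, 0, 0, 40, 1], [-120, -228, 0, 0, 0, 48, 1], [-139, -267, 0, 0, 0, 57.5, 1], [-139, -267, 0, 0, 0, 57.5, 1], [-139, -267, 0, 0, 0, 57.5, 1], [-139, -267, 0, 0, 0, 57.5, 1]]]}}

```text
time_s: 13.1
position: [0.4929, -0.1787, 0.2641]
tcp_rot: [[-0.184, 0.983, -0.001], [0.983, 0.184, 0.001], [0.002, -0.001, -1.0]]
force: [0.1, -0.2, -0.5]
opening: 1.002
grasp_force: 0.0
```

```bash
python3 - <<'E'
from h import *
from rig import bot
s=snap('w6');print(s['position'],np.round(s['joint_positions'],1))
Pm=np.load('w6w.npz')['P'];img=cv2.imread('pics/w6.png')
print('handle pred',proj(Pm,(.5052,-.2394,.166)),proj(Pm,(.4822,-.1203,.166)))
out=np.zeros((420,800,3),np.uint8);out[:,:560]=img
for n,y in (('scene',0),('side',210)):
    c=bot.capture(n)['color'][:,:,::-1];cv2.imwrite(f'pics/{n}6.png',c)
    u,v=map(int,proj(P(n),(.465,.1195,.07)));out[y:y+210,575:785]=cv2.resize(c[v-35:v+35,u-35:u+35],(210,210),interpolation=cv2.INTER_CUBIC)
    print(n,u,v,proj(P(n),(.465,.1195,.148)),proj(P(n),(.465,.1195,0)))
cv2.imwrite('pics/last.png',out)
E
```

```text
[ 0.49288943 -0.17874814  0.26411616] [-32.2  19.6  93.5   0.   67.  -42.8]
handle pred [280.18800191 289.47167921] [279.1592911  130.61416169]
scene 297 192 [297.29538778 175.06906405] [296.90264447 206.52404149]
side 306 252 [307.68279538 234.95804283] [306.08117323 266.72377555]
```

View pics/last.png

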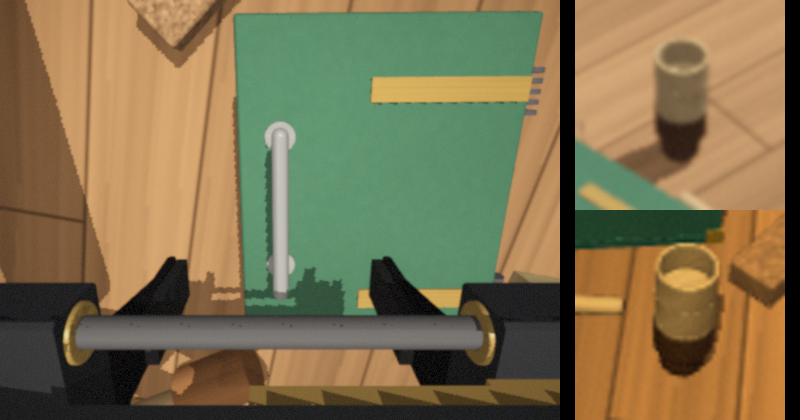

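Both views show the three cups as one straight stack. The bar runs along column 281, aligned with the tool, so I'll go down and grip it.

In the tool's units: 0.117 m is 117, 0.105 m is 105.

{"name": "pendant", "arguments": {"motion": [[[0, 0, 40, 0, 0, 0, 1], [0, 0, 80, 0, 0, 0, 1], [0, 0, 105, 0, 0, 0, 1], [0, 0, 117, 0, 0, 0, 1], [0, 0, 117, 0, 0, 0, 1], [0, 0, 117, 0, 0, 0, 0], [0, 0, 117, 0, 0, 0, 0], [0, 0, 117, 0, 0, 0, 0], [0, 0, 117, 0, 0, 0, 0], [0, 0, 117, 0, 0, 0, 0], [0, 0, 117, 0, 0, 0, 0], [0, 0, 117, 0, 0, 0, 0], [0, 0, 117, 0, 0, 0, 0]]]}}

```text
time_s: 14.55
position: [0.4935, -0.1799, 0.1475]
tcp_rot: [[-0.182, 0.983, -0.0], [0.983, 0.182, 0.0], [0.0, -0.0, -1.0]]
force: [-0.4, 0.3, -0.5]
opening: 0.358
grasp_force: 0.0
```

{"name": "pendant", "arguments": {"motion": [[[0, 0, 0, 0, 0, 0, 0], [0, 0, 0, 0, 0, 0, 0], [0, 0, 0, 0, 0, 0, 0], [0, 0, 0, 0, 0, 0, 0], [0, 0, 0, 0, 0, 0, 0], [0, 0, 0, 0, 0, 0, 0]]]}}

```text
time_s: 15.15
position: [0.494, -0.1798, 0.1475]
tcp_rot: [[-0.182, 0.983, 0.001], [0.983, 0.182, 0.0], [-0.0, 0.001, -1.0]]
force: [2.3, 1.7, -0.6]
opening: 0.121
grasp_force: 30.0
```

```bash
python3 - <<'E'
import numpy as np
for t in [5,10,15,20,25,30,35,40,45,50,52,47,42]:
    a=np.radians(t)+np.arctan2(56,190);r=np.hypot(.19,.056)
    print(t,'toolY %.4f toolZ %.4f'%(.19-r*np.cos(a),-(r*np.sin(a)-.056)))
E
```

```text
5 toolY 0.0056 toolZ -0.0163
10 toolY 0.0126 toolZ -0.0321
15 toolY 0.0210 toolZ -0.0473
20 toolY 0.0306 toolZ -0.0616
25 toolY 0.0415 toolZ -0.0751
30 toolY 0.0535 toolZ -0.0875
35 toolY 0.0665 toolZ -0.0989
40 toolY 0.0804 toolZ -0.1090
45 toolY 0.0952 toolZ -0.1179
50 toolY 0.1108 toolZ -0.1255
52 toolY 0.1172 toolZ -0.1282
47 toolY 0.1014 toolZ -0.1211
42 toolY 0.0863 toolZ -0.1128
```

{"name": "pendant", "arguments": {"motion": [[[0, 2.5, -8, 0, 0, 0, 0], [0, 5.6, -16.3, 0, 0, 0, 0], [0, 9, -24.3, 0, 0, 0, 0], [0, 12.6, -32.1, 0, 0, 0, 0], [0, 16.7, -39.8, 0, 0, 0, 0], [0, 21, -47.3, 0, 0, 0, 0], [0, 25.7, -54.5, 0, 0, 0, 0], [0, 30.6, -61.6, 0, 0, 0, 0], [0, 36, -68.4, 0, 0, 0, 0], [0, 41.5, -75.1, 0, 0, 0, 0], [0, 41.5, -75.1, 0, 0, 0, 0]]]}}

```text
time_s: 16.25
position: [0.5338, -0.1721, 0.2238]
tcp_rot: [[-0.183, 0.983, -0.002], [0.983, 0.183, -0.0], [0.0, -0.002, -1.0]]
force: [-3.6, 0.1, 1.0]
opening: 0.124
grasp_force: 30.0
```

{"name": "pendant", "arguments": {"motion": [[[0, 6, -6.3, 0, 0, 0, 0], [0, 12, -12.4, 0, 0, 0, 0], [0, 18.4, -18.2, 0, 0, 0, 0], [0, 25, -23.8, 0, 0, 0, 0], [0, 31.9, -29, 0, 0, 0, 0], [0, 38.9, -33.9, 0, 0, 0, 0], [0, 46.2, -38.5, 0, 0, 0, 0], [0, 53.7, -42.8, 0, 0, 0, 0], [0, 61.4, -46.7, 0, 0, 0, 0], [0, 69.3, -50.4, 0, 0, 0, 0], [0, 74.1, -52.4, 0, 0, 0, 0], [0, 78.9, -54.3, 0, 0, 0, 0], [0, 78.9, -54.3, 0, 0, 0, 0], [0, 78.9, -54.3, 0, 0, 0, 0]]]}}

```text
time_s: 17.65
position: [0.6119, -0.1571, 0.2787]
tcp_rot: [[-0.183, 0.983, 0.001], [0.983, 0.183, 0.001], [0.001, 0.001, -1.0]]
force: [-4.2, 2.3, 6.6]
opening: 0.127
grasp_force: 30.0
```

```bash
cat > ang.py <<'E'
import numpy as np
from rig import bot
s=bot.read_state();p=np.array(s['position']);u=np.array([.983,.183])
d=(p[:2]-np.array([.494,-.1798]))@u;dz=p[2]-.1475
print(d,dz,'deg',np.degrees(np.arctan2(.056+dz,.19-d)-np.arctan2(.056,.19)),'r',np.hypot(.056+dz,.19-d),s['force'],np.round(s['moment'],2))
E
python3 ang.py
```

```text
0.12002555796108698 0.13122780904297257 deg 53.08510699698395 r 0.19987664950586148 [-4.22585234  2.29175503  6.63577438] [0.18 0.82 0.08]
```

{"name": "pendant", "arguments": {"motion": [[[0, -2.4, 1, 0, 0, 0, 0], [0, -4.8, 1.9, 0, 0, 0, 0], [0, -9.6, 3.9, 0, 0, 0, 0], [0, -14.3, 6, 0, 0, 0, 0], [0, -19, 8.3, 0, 0, 0, 0], [0, -23.6, 10.7, 0, 0, 0, 0], [0, -28.2, 13.2, 0, 0, 0, 0], [0, -31.2, 14.9, 0, 0, 0, 0], [0, -34.1, 16.6, 0, 0, 0, 0], [0, -34.1, 16.6, 0, 0, 0, 0], [0, -34.1, 16.6, 0, 0, 0, 0], [0, -34.1, 16.6, 0, 0, 0, 0], [0, -34.1, 16.6, 0, 0, 0, 0]]]}}

```text
time_s: 18.95
position: [0.5784, -0.1637, 0.2613]
tcp_rot: [[-0.182, 0.983, 0.001], [0.983, 0.182, 0.001], [0.001, 0.001, -1.0]]
force: [-4.0, 2.9, 6.9]
opening: 0.129
grasp_force: 30.0
```

```bash
python3 ang.py
python3 - <<'E'
# lid angle from the images: green mask rendered lid-corner check
from h import *
from rig import bot
u=np.array([.983,.183,0]);v=np.array([-.183,.983,0]);H=np.array([.494,-.1798,.166])+.19*u-np.array([0,0,.056])
for n in('side','scene'):
    c=bot.capture(n)['color'][:,:,::-1];cv2.imwrite(f'pics/{n}7.png',c)
    hsv=cv2.cvtColor(c,cv2.COLOR_BGR2HSV);m=cv2.inRange(hsv,(55,80,20),(95,255,255))
    res=[]
    for t in np.arange(34,52,1.):
        a=np.radians(t);f=-u*np.cos(a)+np.array([0,0,np.sin(a)]);nn=u*np.sin(a)+np.array([0,0,np.cos(a)])
        pts=[H+f*r+v*s+nn*h for r in(0,.22) for s in(-.14,.14) for h in(0,.014)]+[H-u*x+v*s-np.array([0,0,z]) for x in(0,.22) for s in(-.14,.14) for z in(0,.11)]
        q=np.array([proj(P(n),p) for p in pts])
        M=np.zeros(m.shape,np.uint8)
        for k in(slice(0,8),slice(8,16)):cv2.fillConvexPoly(M,cv2.convexHull(q[k].astype(np.float32)).astype(np.int32),255)
        res.append((round((cv2.countNonZero(M&m))/max(1,cv2.countNonZero(M|m)),4),t))
    print(n,sorted(res,reverse=True)[:5])
E
```

```text
0.0859055576596374 0.11382280448398188 deg 42.07121648906413 r 0.1991869419639646 [-4.0482598   2.91248311  6.90996337] [0.35 0.43 0.04]
side [(0.5383, np.float64(38.0)), (0.5377, np.float64(36.0)), (0.5376, np.float64(37.0)), (0.5369, np.float64(35.0)), (0.5367, np.float64(39.0))]
scene [(0.6857, np.float64(37.0)), (0.6848, np.float64(39.0)), (0.6835, np.float64(41.0)), (0.6826, np.float64(38.0)), (0.6825, np.float64(40.0))]
```

```bash
python3 - <<'E'
from h import *
for n in('side','scene'):
    a=cv2.imread(f'pics/{n}6.png').astype(int);b=cv2.imread(f'pics/{n}7.png').astype(int)
    u,v=map(int,proj(P(n),(.465,.1195,.09)));d=np.abs(a-b)[v-25:v+25,u-12:u+12];print(n,d.mean(),np.percentile(d,95))
E
```

```text
side 1.9125 4.0
scene 5.626111111111111 11.0
```

{"name": "pendant", "arguments": {"motion": [[[0, 0, 0, 0, 0, 0, 0], [0, 0, 0, 0, 0, 0, 0], [0, 0, 0, 0, 0, 0, 0]]]}}

```text
time_s: 19.35
position: [0.5784, -0.1637, 0.2614]
tcp_rot: [[-0.182, 0.983, 0.001], [0.983, 0.182, 0.001], [0.001, 0.001, -1.0]]
force: [-3.5, 1.9, 6.4]
opening: 0.128
grasp_force: 30.0
```

```bash
python3 ang.py; python3 -c "
from rig import bot
print(bot.hand_in())"
```

```text
0.08591617646927392 0.11386135297340969 deg 42.0796142925978 r 0.199214260420113 [-3.47953991  1.85783114  6.41446852] [0.4  0.37 0.06]
the job is handed in; nothing more can be done
None
```

The three cups are nested in one straight stack where the dark cup stands, and I let go of it. I raised the lid to about 53° and eased it back; the arm still holds it steady at about 42°. Both angles come from the arm's position, because an image check of the lid was too coarse to confirm them. The job was handed in at 19.4 s.

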